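Grade dowel pieces from offcuts on a tipping tray

TASK

The tray on the stand holds cut dowels and thicker wooden offcuts mixed behind its gate. Open the gate with its handwheel just far enough that the dowels, but not the offcuts, can pass under it; then press the lip at the other end of the tray down onto the front stop, without leaning hard on it, and hold it there until all three dowels have slid down to that end. Ease the tray back to level without letting it slam and let go; the offcuts stay behind the gate, no piece is touched by the gripper, and the glue bottle, screwdriver and sanding block are left alone.

Things in the scene. Friction and masses are not known exactly. Their poses are not given: they have to be found in the camera images.
- stand: fixed plywood stand 270 x 310 mm astride a long 21 mm high batten; two cheeks up to 160 mm high carry the tray on a rod. Origin on the bench under the middle of the rod; the rod runs along the stand's x axis, 140 mm above the bench. The tray's discharge end (with the pressing lip) is at the stand's -y, its loading end (with the pieces) at +y
- tray (a joint): tilt of the tray in rad about the rod: 0 = level, resting on the rear stop bar; it grows as the lip goes down; 0.62 = on the front stop bar, whose rubber sleeve gives about 1 mm per 6 N at the lip. A counterweight swings it back to 0 with 0.4 to 0.7 N m (2 to 4 N at the lip) when nothing presses
- tray_mid (a point): point on the tray's floor, 9 mm above the rod's axis. Its axes turn with the tray and lie along the stand's when level: y points to the loading end, z up out of the floor. The open metal tray is 160 mm wide (x) and 340 mm long (y -170 to +170) inside, with walls 34 mm above the floor. The gate crosses it at y = +30 mm. Wood slides on the floor from a tilt of 0.3 to 0.46 rad (friction varies)
- press_lip (a point): flat metal lip 150 mm (x) by 36 mm (y) that sticks out at the rim of the tray's discharge end; this point is the middle of its upper face, axes as the tray's, 192 mm from the rod on the stand's -y side and 45 mm above the rod's axis when level (185 mm above the bench); it goes nearly straight down, by about 120 mm (and 10 mm towards the rod), to the front stop
- gate (a joint): opening of the gate in m: free height between the tray's floor and the lower edge of the gate plate (0 = shut, at most 0.022). The gate's steel stem comes up through the wheel: its end stands 5 mm above the wheel's upper face when the gate is shut and rises with the gate
- wheel (a joint): angle of the handwheel in rad; turning it anticlockwise seen from above makes it grow and opens the gate by 20 mm a turn (3.183 mm per rad); range 0 to 6.9. It turns with 0.04 N m of friction and stays where it is left
- wheel_grip (a point): centre of the black lobed handwheel on top of the gate's bridge, at mid-height of its 16 mm thick rim; 57 mm across, axis along the tray's z, 247 mm above the bench when level. The bridge's crossbar (192 mm along x, 24 mm along y) is 12 mm below this point
- dowel_long_a: dowel piece 80 mm long, 12 mm thick, lying lengthwise (its y) on the tray behind the gate; origin in the middle of its underside
- dowel_long_b: another dowel piece of 80 x 12 mm, origin likewise
- dowel_short: dowel piece 55 mm long, 10 mm thick, origin likewise
- offcut_small: square wooden offcut 18 x 45 x 18 mm, origin in the middle of its underside
- offcut_large: square wooden offcut 28 x 70 x 28 mm, origin in the middle of its underside
- glue_bottle: white glue bottle standing on the bench, 53 x 72 x 209 mm, origin in the middle of its underside; leave it alone
- screwdriver: screwdriver lying on the bench in front of the lip end, 195 mm long (y), 25 mm thick, origin under its middle; leave it alone
- sanding_block: cork sanding block lying on the bench beside the lip end, 61 x 105 x 31 mm, origin under its middle; leave it alone
Things that resemble listed ones, but are neither listed nor needed, are in the scene too. Of the things shaped like the offcut_large, the wooden one is meant.

How it is judged:
By the outcome, as a careful person would: the job done as asked, in the order asked, and still so for the second after the job is handed in, with the robot touching nothing.
It also fails if it takes over 72 s, if anything falls off the work surface, if the arm or the gripper's body presses on something with over 40 N, if the wrist force passes 120 N, or if a joint passes its speed limit or range.

ROBOT

A 6-joint arm with a two-finger parallel gripper is mounted at the origin on a cart in front of the work surface, level with it; the furniture and walls round the work are solid. World frame = base frame: x ahead of the robot, y to its left, z up, the work surface at z = 0. Lengths are in mm, angles in rad, forces in N, time in s.
With the tool pointing down it reaches from about 275 to 725 mm from the base axis. Payload 5.6 kg.
Tool frame: the origin (TCP) lies at the very end of the fingers, on their centre line; the grasp point (between the pads) lies 19 mm behind it (bot.grip_depth is the distance from the TCP to the grasp point, in mm); z points along the fingers, y is the line along which they close (so a half turn about z gives the same grasp; the last joint's range is limited). The gripper opens to 85 mm and grips with 20 to 120 N. Pads are 22 mm wide; open, the fingers measure 114 mm over their backs; the gripper's body (76 mm by 85 mm) begins 54 mm behind the grasp point. The pads swing forward as they close: fully open they stand 13 mm farther back than shut.
Start: joints at [-0.852, 0.255, 0.108, 0, -1.424, -0.285], TCP at [231.195, -499.041, 231.283] pointing down, gripper open.
Joint ranges: [-2.95, 2.95], [-1.21, 1.97], [-1.09, 1.5], [-2.87, 1.71], [-2.94, -0.07], [-3.05, 3.05]. Speed limits (rad/s): [2.57, 2.57, 3.14, 3.14, 3.14, 3.14].

INTERFACE

Orientations are given as a 3x3 rotation matrix whose columns are the frame's x, y, z axes.
In Python, from workcell import telemetry, imaging, order, bot gives the robot as it stands.
- The arm moves only by the shell command python3 -m creep 'ROWS' [FORCE]. ROWS is JSON, a list of rows, each a list of 3 entries, a list of its own where there are three numbers: the shift along the tool's x, y, z in cm, then the turn about the tool's z in degrees, then the finger opening in cm, from 0 to 8.54. A call has 1 to 20 rows; each row is the pose to reach, as a shift and turn from the pose commanded when the call began, along the tool's axes at that moment; what a row does not reach only later rows make up. A row lasts 1/10 s, in which the tool goes at most 50 mm and 8.59 degrees, less where a joint would pass 70% of its speed; a pose out of reach is approached as far as the arm can. A call with a gripper value outside its range is refused whole. The fingers move at their own pace and stop on an object; FORCE is the grip in N (left out, the last holds). Time passes only in rows, so rows that repeat a pose let the fingers close. It gives the time, the measured TCP pose, the force, the opening and the grip force at its end, in the units of the state.
- telemetry.observe(): the state, without advancing time (a new reading comes with each control period).
- imaging.capture(name): name is "side" or "top"; returns the picture (400x640x3 uint8, blue, green, red); there is no depth.
- imaging.get_calibration(name): a dict with "K" (3x3 intrinsics, pixels), "xyz" and "attitude" of the camera in the world. Camera axes: x right, y up, looking along -z (the intrinsics and any distortion apply to the point x, -y, -z); pixel columns grow to the right and rows downward; lengths in mm; the calibration is good to about 2 mm. A picture is of the moment at which its call begins. get_calibration takes no time and is no camera call.
- order.sign_off(): hands the job in; it is judged then, once.
The state is a dict: "t": time; "joints": joint angles; "qvel": joint speeds; "joint_efforts": joint torques, N m; "tcp_pos": TCP position; "tcp_rot": TCP orientation; "contact_force": force on the tool from outside, world axes, zero at the start; "ft_torque": the same for the moment, N m; "grip_width": finger opening in mm; "finger_force": force on a finger pad.
Only numpy, scipy, OpenCV 4.12 (cv2) and the standard library are available. Lean on these libraries where they do the work, as an engineer would, in place of code of your own. Each camera call takes 0.05 s, during which the arm holds its last target. There are 200 camera calls.

## Working session

There is one attempt and no reset: what is moved stays moved. The work goes in short steps, Python scripts to look and compute and a shell command to move; the robot and the scene stay as the last step left them, time stands still between calls to the robot, and variables do not carry over. Pictures are saved under pics/ and viewed, at most 10 in all, crops included, and the job is handed in when it is done.

```bash
mkdir -p pics; ls; python3 - <<'E'
from workcell import telemetry, imaging, order, bot
import cv2
for n in("top","side"):
    cv2.imwrite(f"pics/{n}0.png",imaging.capture(n)); c=imaging.get_calibration(n); print(n,c)
s=telemetry.observe();print(s['t'],s['tcp_pos'],s['tcp_rot'],s['grip_width'])
E
```

```text
pics
top {'K': array([[453.93524638,   0.        , 326.42146254],
       [  0.        , 453.93524638, 204.14624053],
       [  0.        ,   0.        ,   1.        ]]), 'xyz': array([ 516.24276022,   23.01791445, 1489.88477901]), 'attitude': array([[-0.01998484,  0.99829141, -0.05490775],
       [-0.99976284, -0.01947861,  0.00973938],
       [ 0.00865321,  0.05508937,  0.99844393]])}
side {'K': array([[513.04821363,   0.        , 314.78030626],
       [  0.        , 513.04821363, 202.46220232],
       [  0.        ,   0.        ,   1.        ]]), 'xyz': array([  255.02401112, -1268.54763961,   846.19278702]), 'attitude': array([[ 0.96619292,  0.1174712 , -0.22950329],
       [-0.25780072,  0.45113096, -0.85441187],
       [ 0.00316725,  0.88469281,  0.4661637 ]])}
0.1 [ 231.03135703 -498.630006    230.47327909] [[-9.07380791e-01 -4.20308711e-01 -8.29525956e-04]
 [-4.20309517e-01  9.07379482e-01  1.54447053e-03]
 [ 1.03540417e-04  1.75008054e-03 -9.99998463e-01]] 85.82136773650642
```

View pics/top0.png

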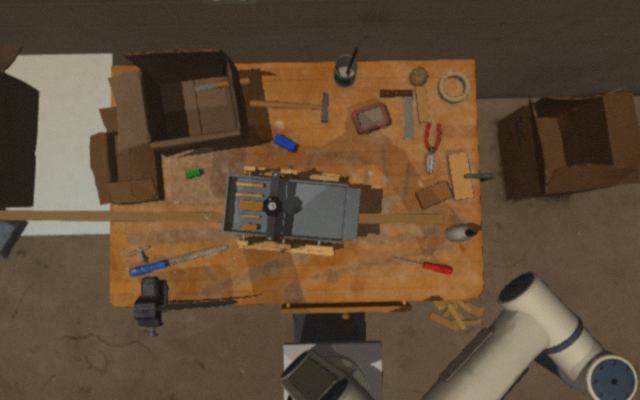

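View pics/side0.png

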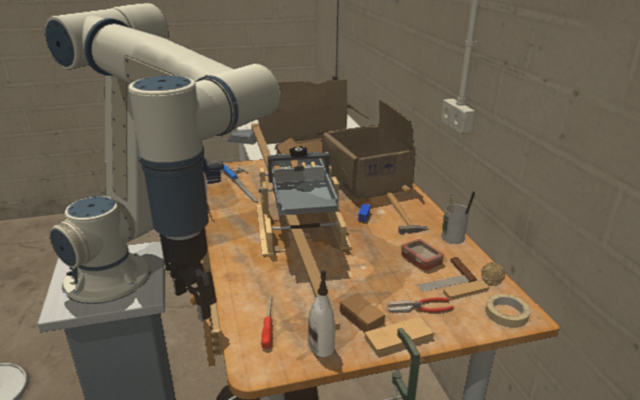

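The top view shows the tray with its black wheel at about (272,206), and the lip end on the right (world -y) at about x=355. The screwdriver is at (425,265) and the bottle at (462,232). The side view shows the wheel at (298,152) and the lip at about (306,207).

```bash
cat > h.py <<'E'
import numpy as np, cv2
from workcell import telemetry, imaging
def ray(n,u,v):
    c=imaging.get_calibration(n);K=c["K"];d=np.array([(u-K[0,2])/K[0,0],-(v-K[1,2])/K[1,1],-1.])
    return c["xyz"],c["attitude"]@d
def plane(n,u,v,z):
    o,d=ray(n,u,v);return o+d*(z-o[2])/d[2]
def proj(n,p):
    c=imaging.get_calibration(n);q=c["attitude"].T@(np.array(p)-c["xyz"]);K=c["K"]
    return np.array([K[0,2]+K[0,0]*q[0]/-q[2],K[1,2]-K[1,1]*q[1]/-q[2]])
def blob(im,x0,y0,x1,y1,thr=45):
    m=(im[y0:y1,x0:x1].max(2)<thr).astype(np.uint8);n,l,s,c=cv2.connectedComponentsWithStats(m)
    i=1+np.argmax(s[1:,4]);return s[i]+[x0,y0,0,0,0],c[i]+[x0,y0]
E
python3 - <<'E'
from h import *
t=cv2.imread("pics/top0.png");s=cv2.imread("pics/side0.png")
for thr in(35,50):
    print(blob(t,255,190,290,222,thr),blob(s,285,140,315,165,thr))
b,c=blob(t,255,190,290,222,40);print("wheel",plane("top",*c,250))
b,c=blob(s,285,140,315,165,40);print("wheel side",plane("side",*c,247))
a=cv2.resize(t[160:265,215:375],(800,525),interpolation=cv2.INTER_CUBIC)
cv2.imwrite("pics/tc.png",a)
cv2.imwrite("pics/sc.png",cv2.resize(s[135:255,250:360],(733,600) if 0 else (550,600),interpolation=cv2.INTER_CUBIC))
E
```

```text
(array([268, 197,  14,  20, 111]), array([276.27027027, 206.44144144])) (array([291, 149,  15,   8,  60]), array([298.15      , 153.11666667]))
(array([263, 193,  27,  29, 351]), array([276.33618234, 209.0968661 ])) (array([285, 148,  24,  12, 144]), array([297.86111111, 154.11111111]))
wheel [580.4295162  155.12580124 250.        ]
wheel side [584.07132604 155.00855346 247.        ]
```

View pics/tc.png

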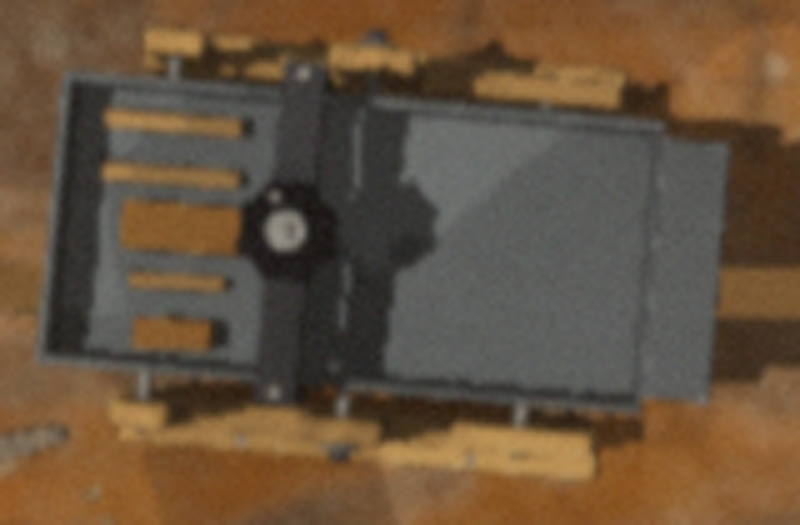

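View pics/sc.png

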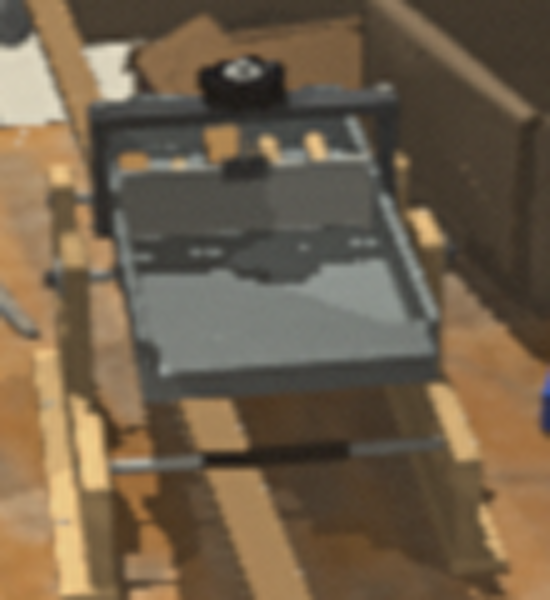

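The top crop shows the wheel hub at full-image (272.6,206.2) and the lip outer edge from (360.6,189) to (356.6,240.6). Two offcuts and three dowels lie behind the gate. The pinkish-brown block at (251,205) is the wooden large offcut, and no other tray piece competes with it. The side crop shows the hub at (298,149).

```bash
python3 - <<'E'
from h import *
for z in(247,257,262): print(z,plane("top",272.6,206.2,z),plane("side",298,149,z))
a,b=plane("top",360.6,189,185),plane("top",356.6,240.6,185);l,r=plane("top",228.6,175,183),plane("top",223.4,232,183)
print("lip outer",a,b,"load",l,r)
m=(a+b)/2;ax=m-(l+r)/2;ax/=np.linalg.norm(ax);ex=(a-b)/np.linalg.norm(a-b)
print("ax",ax,ex,"yaw",np.degrees(np.arctan2(ax[0],-ax[1])),np.degrees(np.arctan2(ex[1],ex[0])))
lip=m-18*ax; print("lip",lip,"wheel pred",lip-ax*(192+30))
W=plane("top",272.6,206.2,258);print("W",W,'W-lip',np.linalg.norm((W-lip)[:2]))
s=telemetry.observe();R=s['tcp_rot'];print("to above wheel, tool cm",R.T@(np.array([*W[:2],330])-s['tcp_pos'])/10, s['joints'])
for p in([*W[:2],258],lip): print(proj("side",p))
E
```

```text
247 [581.83661062 158.38995311 247.        ] [591.62824487 188.84385714 247.        ]
257 [581.30885574 157.30077702 257.        ] [586.0106166  164.52127636 257.        ]
262 [581.0449783  156.75618897 262.        ] [583.20180247 152.35998597 262.        ]
lip outer [629.85225256 -89.21953355 185.        ] [481.62556494 -74.15770853 185.        ] load [677.92014079 291.08294561 183.        ] [513.88302523 307.30440686 183.        ]
ax [-0.10486361 -0.9944729   0.00522194] [ 0.99487699 -0.10109288  0.        ] yaw -6.019390770636496 -5.8021069934442036
lip [557.62645366 -63.78810878 184.90600502] wheel pred [580.90617426 156.98487575 183.74673358]
W [581.25608025 157.19185941 258.        ] W-lip 222.23974800745145
to above wheel, tool cm [-59.34250526  44.80509824  -9.88041909] [-8.52389723e-01  2.55710469e-01  1.07121388e-01 -3.96302830e-04
 -1.42391600e+00 -2.84561953e-01]
[297.03204457 149.70889741]
[307.37487751 204.644183  ]
```

```bash
python3 -m creep '[[[0,0,-5],0,8.5],[[0,0,-10],0,8.5],[[-59.3,44.8,-10],0,8.5],[[-59.3,44.8,-10],0,8.5],[[-59.3,44.8,-10],0,8.5],[[-59.3,44.8,-10],0,8.5],[[-59.3,44.8,-10],0,8.5],[[-59.3,44.8,-10],0,8.5],[[-59.3,44.8,-10],0,8.5],[[-59.3,44.8,-10],0,8.5],[[-59.3,44.8,-10],0,8.5],[[-59.3,44.8,-10],0,8.5],[[-59.3,44.8,-10],0,8.5],[[-59.3,44.8,-10],0,8.5],[[-59.3,44.8,-10],0,8.5],[[-59.3,44.8,-10],0,8.5],[[-59.3,44.8,-10],0,8.5],[[-59.3,44.8,-10],0,8.5],[[-59.3,44.8,-10],0,8.5],[[-59.3,44.8,-10],0,8.5]]'; python3 -c "
from workcell import telemetry as t
s=t.observe();print(s['joints'],s['tcp_rot'],s['contact_force'])"
```

```text
t: 2.1
tcp_pos: [580.8, 156.1, 331.5]
tcp_rot: [[-0.908, -0.42, 0.0], [-0.42, 0.908, -0.0], [-0.0, -0.0, -1.0]]
contact_force: [-0.5, -1.0, 0.9]
grip_width: 84.7
finger_force: 0.0
[ 5.22348730e-01  3.62587974e-01  5.09091886e-01  3.24884779e-04
 -1.71730454e+00 -1.65971075e+00] [[-9.07548645e-01 -4.19946939e-01  1.56621605e-04]
 [-4.19946968e-01  9.07548602e-01 -2.80693612e-04]
 [-2.42652958e-05 -3.20515876e-04 -9.99999948e-01]] [-0.48927895 -0.96238676  0.88224888]
```

```bash
python3 -m creep '[[[0,0.1,2],8.5,8.5],[[0,0.1,4],17,8.5],[[0,0.1,5],25.5,8.5],[[0,0.1,5],34,8.5],[[0,0.1,5],42.5,8.5],[[0,0.1,5],50,8.5],[[0,0.1,7],50,8.5],[[0,0.1,8],50,8.5],[[0,0.1,9],50,8.5],[[0,0.1,9.5],50,8.5],[[0,0.1,9.5],50,8.5],[[0,0.1,9.5],50,8.5]]' 20; python3 - <<'E'
from h import *
s=telemetry.observe();print(s['joints'][5],s['contact_force'],s['ft_torque'])
i=imaging.capture("side");cv2.imwrite("pics/s1.png",cv2.resize(i[90:210,240:360],(600,600),interpolation=cv2.INTER_CUBIC))
E
```

```text
t: 3.3
tcp_pos: [580.8, 157.6, 236.8]
tcp_rot: [[-0.905, 0.425, 0.001], [0.425, 0.905, 0.0], [-0.001, 0.0, -1.0]]
contact_force: [-0.3, -0.4, -1.0]
grip_width: 85.0
finger_force: 0.0
-2.5342564528121474 [-0.33092507 -0.40858113 -1.02888702] [0.00327656 0.01442958 0.04014163]
```

View pics/s1.png

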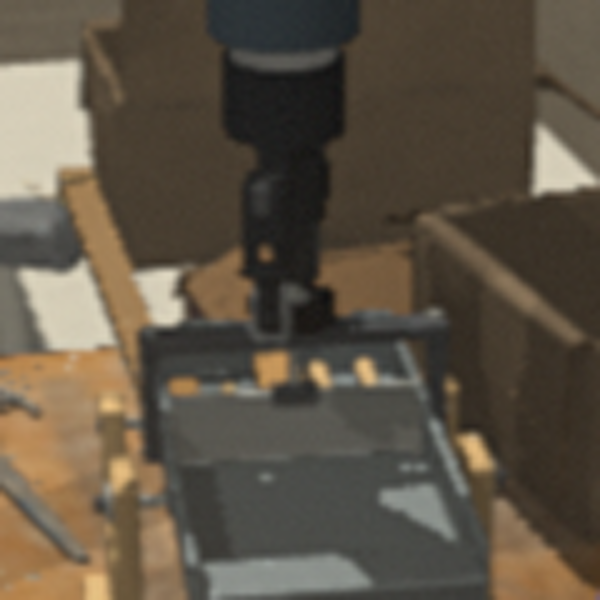

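The fingers straddle the wheel just above the crossbar, with the gripper centred at crop (288,300). Next I close them on the wheel.

```bash
python3 -m creep '[[[0,0,0],0,4.5],[[0,0,0],0,4.5],[[0,0,0],0,4.5],[[0,0,0],0,4.5],[[0,0,0],0,4.5],[[0,0,0],0,4.5],[[0,0,0],0,4.5],[[0,0,0],0,4.5]]' 25; python3 -c "
from workcell import telemetry as t
s=t.observe();print(s['joints'],s['contact_force'],s['ft_torque'])"
```

```text
t: 4.15
tcp_pos: [582.3, 160.0, 237.9]
tcp_rot: [[-0.906, 0.424, 0.006], [0.424, 0.906, 0.005], [-0.003, 0.007, -1.0]]
contact_force: [3.4, 7.0, 2.9]
grip_width: 55.7
finger_force: 27.2
[ 5.25951044e-01  3.57326790e-01  2.67730675e-01 -1.23715517e-03
 -1.47410097e+00 -2.53432647e+00] [3.37421851 6.96574038 2.88083396] [ 2.05599392 -0.88352997  0.00232764]
```

```bash
python3 -m creep '[[[0,0.3,0],0,4.5],[[0,0.35,0],0,4.5],[[0,0.35,0],0,4.5],[[0,0.35,0],0,4.5]]' 25; python3 -c "
from workcell import telemetry as t
s=t.observe();print(s['joints'][5],s['contact_force'],s['ft_torque'])"; python3 -m creep '[[[0,0,0],2,4.5],[[0,0,0],4,4.5],[[0,0,0],6,4.5],[[0,0,0],6,4.5]]'; python3 -c "
from workcell import telemetry as t
s=t.observe();print(s['joints'][5],s['contact_force'],s['ft_torque'])"
```

```text
t: 4.55
tcp_pos: [582.4, 160.8, 237.6]
tcp_rot: [[-0.905, 0.425, 0.002], [0.425, 0.905, 0.0], [-0.002, 0.001, -1.0]]
contact_force: [-1.0, 0.9, 6.0]
grip_width: 55.8
finger_force: 27.4
-2.537792739495233 [-0.97920746  0.93234195  5.98963149] [0.40109688 0.38760754 0.0669127 ]
t: 4.95
tcp_pos: [582.5, 161.1, 237.6]
tcp_rot: [[-0.855, 0.518, 0.002], [0.518, 0.855, 0.001], [-0.001, 0.002, -1.0]]
contact_force: [-1.2, 2.6, 5.8]
grip_width: 55.7
finger_force: 27.4
-2.6435994079918848 [-1.22856312  2.57614773  5.82056757] [ 0.60387729  0.29961738 -0.0725517 ]
```

```bash
python3 -m creep '[[[0,0,0],4,4.5],[[0,0,0],8,4.5],[[0,0,0],12,4.5],[[0,0,0],16,4.5],[[0,0,0],16,4.5]]'; python3 - <<'E'
from h import *
s=telemetry.observe();print(s['joints'][5],s['contact_force'],s['ft_torque'])
i=imaging.capture("side");a=cv2.resize(i[140:210,250:350],(800,560),interpolation=cv2.INTER_CUBIC)
cv2.imwrite("pics/s2.png",a)
th=np.radians(-5.9);ex=np.array([np.cos(th),np.sin(th),0]);ey=np.array([-np.sin(th),np.cos(th),0])
g=np.array([582,159,149.])
for x in(-80,0,80):
  for h in(0,5,10,15): print(x,h,((proj("side",g+ex*x+[0,0,h])-[250,140])*8).round(),end=' ')
  print()
E
```

```text
t: 5.45
tcp_pos: [582.9, 161.6, 237.6]
tcp_rot: [[-0.68, 0.733, 0.003], [0.733, 0.68, 0.002], [-0.001, 0.003, -1.0]]
contact_force: [1.0, 3.2, 5.4]
grip_width: 55.7
finger_force: 27.4
-2.9228984419199087 [0.96320701 3.22353423 5.37241978] [ 1.14254214 -0.17830971 -0.01080079]
-80 0 [178. 347.] -80 5 [178. 335.] -80 10 [177. 324.] -80 15 [177. 312.] 
0 0 [381. 333.] 0 5 [380. 322.] 0 10 [380. 310.] 0 15 [380. 299.] 
80 0 [580. 320.] 80 5 [581. 309.] 80 10 [581. 298.] 80 15 [581. 286.]
```

View pics/s2.png

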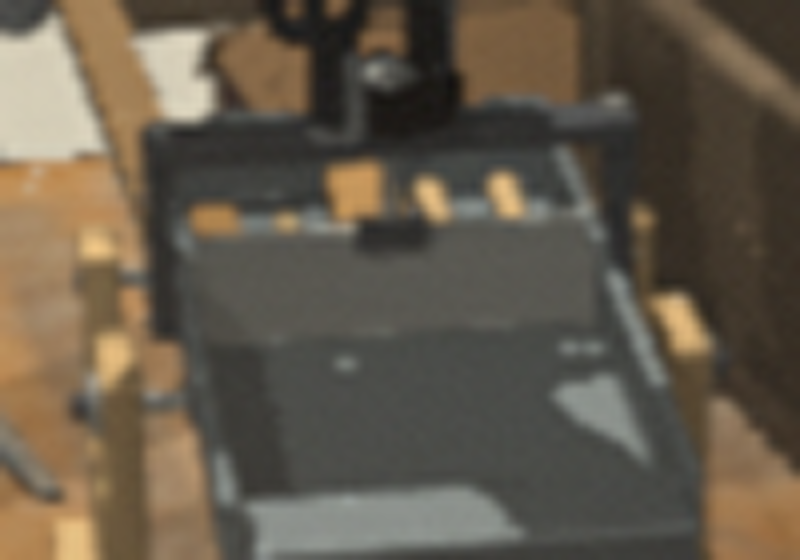

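The gate's lower edge runs from (200,345) to (590,322), so it is at or within about 2 mm of shut. I felt no stop yet, so I'll regrip and turn further clockwise to find the zero.

```bash
python3 -m creep '[[[0,0.1,0],0,8],[[0,0.1,0],0,8],[[0,0.1,0],0,8],[[0,0.1,0],0,8],[[0,0.1,0],-8.5,8],[[0,0.1,0],-17,8],[[0,0.1,0],-25.5,8],[[0,0.1,0],-34,8],[[0,0.1,0],-42.5,8],[[0,0.1,0],-51,8],[[0,0.1,0],-59.5,8],[[0,0.1,0],-68,8],[[0,0.1,0],-68,8],[[0,0.1,0],-68,4.5],[[0,0.1,0],-68,4.5],[[0,0.1,0],-68,4.5],[[0,0.1,0],-68,4.5],[[0,0.1,0],-68,4.5]]'; python3 -c "
from workcell import telemetry as t
s=t.observe();print(s['joints'][5],s['contact_force'],s['ft_torque'])"; python3 -m creep '[[[0,0,0],8,4.5],[[0,0,0],16,4.5],[[0,0,0],16,4.5]]'; python3 -c "
from workcell import telemetry as t
s=t.observe();print(s['joints'][5],s['contact_force'],s['ft_torque'])"
```

```text
t: 7.3
tcp_pos: [583.9, 159.5, 237.4]
tcp_rot: [[-0.936, -0.353, 0.003], [-0.353, 0.936, -0.003], [-0.002, -0.004, -1.0]]
contact_force: [3.2, -4.6, 2.2]
grip_width: 53.1
finger_force: 27.2
-1.7377675444514147 [ 3.21674271 -4.64982588  2.24898987] [-1.89396589 -0.98778154 -0.04625928]
t: 7.6
tcp_pos: [585.5, 160.0, 238.0]
tcp_rot: [[-0.996, -0.084, 0.007], [-0.084, 0.996, -0.003], [-0.007, -0.004, -1.0]]
contact_force: [8.9, -5.7, -0.2]
grip_width: 52.4
finger_force: 75.7
-2.015280391138701 [ 8.92639524 -5.71643897 -0.20338526] [-2.07404733 -3.01444274  3.14263902]
```

```bash
python3 -m creep '[[[-0.1,0,0],-8,4.5],[[-0.1,0,0],-8,4.5]]'; python3 -c "
from workcell import telemetry as t
s=t.observe();print(s['joints'][5],s['contact_force'],s['ft_torque'])";  python3 -m creep '[[[0,0,0],-6,4.5],[[0,0,0],-6,4.5]]'; python3 -c "
from workcell import telemetry as t
s=t.observe();print(s['joints'][5],s['contact_force'],s['ft_torque'])"
```

```text
t: 7.8
tcp_pos: [585.5, 160.1, 237.9]
tcp_rot: [[-0.975, -0.223, 0.005], [-0.223, 0.975, -0.002], [-0.004, -0.003, -1.0]]
contact_force: [4.5, -5.9, 2.6]
grip_width: 52.7
finger_force: 66.6
-1.8727229527843716 [ 4.47551466 -5.90897728  2.63282755] [-1.42786084 -1.38030311  0.08133432]
t: 8.0
tcp_pos: [585.5, 160.1, 237.9]
tcp_rot: [[-0.947, -0.323, 0.005], [-0.323, 0.947, -0.002], [-0.004, -0.003, -1.0]]
contact_force: [3.1, -5.4, 2.5]
grip_width: 53.0
finger_force: 66.3
-1.7690228979072655 [ 3.08375302 -5.39019684  2.46320188] [-1.30712741 -1.3740691   0.02322178]
```

```bash
python3 -m creep '[[[0,-0.1,0],-8,4.5],[[0,-0.1,0],-16,4.5],[[0,-0.1,0],-24,4.5],[[0,-0.1,0],-32,4.5],[[0,-0.1,0],-40,4.5],[[0,-0.1,0],-48,4.5],[[0,-0.1,0],-56,4.5],[[0,-0.1,0],-64,4.5],[[0,-0.1,0],-72,4.5],[[0,-0.1,0],-80,4.5],[[0,-0.1,0],-88,4.5],[[0,-0.1,0],-96,4.5],[[0,-0.1,0],-104,4.5],[[0,-0.1,0],-112,4.5],[[0,-0.1,0],-120,4.5],[[0,-0.1,0],-120,4.5]]'; python3 -c "
from workcell import telemetry as t
s=t.observe();print(s['joints'][5],s['contact_force'],s['ft_torque'])"
```

```text
t: 9.6
tcp_pos: [584.1, 160.3, 237.8]
tcp_rot: [[0.754, -0.657, 0.001], [-0.657, -0.754, -0.0], [0.001, -0.001, -1.0]]
contact_force: [-2.1, 0.5, 7.4]
grip_width: 52.4
finger_force: 66.7
0.32817953949802664 [-2.10968382  0.46978502  7.38135135] [-0.18519896  1.09256612  0.06617748]
```

```bash
python3 -m creep '[[[0,0,0],-8,4.5],[[0,0,0],-16,4.5],[[0,0,0],-24,4.5],[[0,0,0],-32,4.5],[[0,0,0],-40,4.5],[[0,0,0],-48,4.5],[[0,0,0],-56,4.5],[[0,0,0],-64,4.5],[[0,0,0],-72,4.5],[[0,0,0],-80,4.5],[[0,0,0],-88,4.5],[[0,0,0],-96,4.5],[[0,0,0],-104,4.5],[[0,0,0],-112,4.5],[[0,0,0],-120,4.5],[[0,0,0],-128,4.5],[[0,0,0],-136,4.5],[[0,0,0],-142,4.5],[[0,0,0],-142,4.5]]'; python3 -c "
from workcell import telemetry as t
s=t.observe();print(s['joints'][5],s['contact_force'],s['ft_torque'],s['tcp_rot'])"
```

```text
t: 11.5
tcp_pos: [584.9, 159.0, 237.9]
tcp_rot: [[-0.187, 0.982, 0.003], [0.982, 0.187, -0.002], [-0.003, 0.002, -1.0]]
contact_force: [0.2, -5.7, 5.8]
grip_width: 52.6
finger_force: 66.5
2.803911346854178 [ 0.24615184 -5.74110449  5.80809793] [-1.98014874 -0.30829897  0.01558585] [[-0.18654841  0.98244193  0.00274582]
 [ 0.98244202  0.18655469 -0.00224337]
 [-0.00271622  0.00227911 -0.99999371]]
```

```bash
python3 -m creep '[[[0,0,0],0,8],[[0,0,0],0,8],[[0,0,0],0,8],[[0,0,0],0,8],[[0,0,-4],0,8],[[0,0,-8],0,8],[[0,0,-12],0,4],[[0,0,-12],0,0],[[0,0,-12],0,0]]' 25; python3 - <<'E'
from h import *
s=telemetry.observe();print(s['joints'],s['contact_force'],s['ft_torque'])
i=imaging.capture("side");a=cv2.resize(i[140:210,250:350],(800,560),interpolation=cv2.INTER_CUBIC)
cv2.imwrite("pics/s3.png",a)
R=s['tcp_rot'];print(R.T@(np.array([560,-61,260])-s['tcp_pos'])/10)
E
```

```text
t: 12.4
tcp_pos: [584.4, 161.1, 357.1]
tcp_rot: [[-0.188, 0.982, 0.002], [0.982, 0.188, 0.002], [0.001, 0.002, -1.0]]
contact_force: [0.5, 0.0, -1.1]
grip_width: 37.3
finger_force: 0.0
[ 5.26275072e-01  3.82463459e-01  6.03908797e-01 -5.33516603e-04
 -1.78984447e+00  2.80442965e+00] [ 0.51097555  0.04474069 -1.14747412] [-0.00360043  0.00213434  0.02866773]
[-21.37038174  -6.59149544   9.67189009]
```

View pics/s3.png

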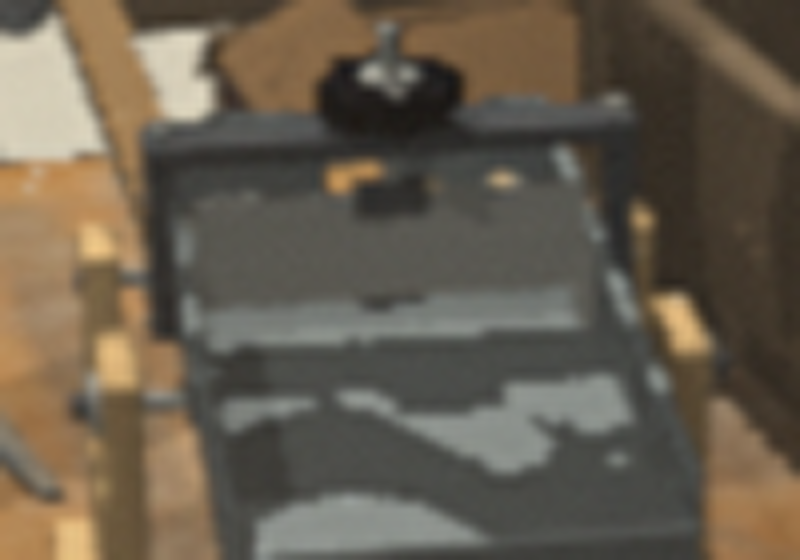

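The gate's lower edge is now at (200,308)-(585,285), 37 px higher than before, which is about 15-16 mm. That agrees with the 15 mm from the wheel angle, so it sits between 12 and 18 mm. I move over the lip with the fingers shut.

```bash
python3 -m creep '[[[-5,-1.5,0],8.2,0],[[-10,-3,0],16.4,0],[[-15,-4.5,0],24.6,0],[[-21.8,-6.6,0],32.8,0],[[-21.8,-6.6,0],41,0],[[-21.8,-6.6,2],49.2,0],[[-21.8,-6.6,4],57.4,0],[[-21.8,-6.6,6],65.6,0],[[-21.8,-6.6,8],73.8,0],[[-21.8,-6.6,9.7],82,0],[[-21.8,-6.6,9.7],90.2,0],[[-21.8,-6.6,9.7],98.4,0],[[-21.8,-6.6,9.7],106.6,0],[[-21.8,-6.6,9.7],114.8,0],[[-21.8,-6.6,9.7],123,0],[[-21.8,-6.6,9.7],131.2,0],[[-21.8,-6.6,9.7],139.4,0],[[-21.8,-6.6,9.7],147.6,0],[[-21.8,-6.6,9.7],155.8,0],[[-21.8,-6.6,9.7],164,0]]' 25; python3 -m creep '[[[0,0,1],8.2,0],[[0,0,2],16.4,0],[[0,0,3],24.6,0],[[0,0,4],33,0],[[0,0,5],33,0],[[0,0,5],33,0]]'; python3 - <<'E'
from h import *
s=telemetry.observe();print(s['joints'],s['contact_force'],s['tcp_rot'],s['tcp_pos'])
for n in("top","side"):
    cv2.imwrite(f"pics/{n}1.png",imaging.capture(n)[140:340,200:440])
E
```

```text
t: 14.45
tcp_pos: [559.5, -65.8, 257.6]
tcp_rot: [[0.446, -0.895, -0.003], [-0.895, -0.446, 0.0], [-0.001, 0.003, -1.0]]
contact_force: [-0.4, 0.5, 0.2]
grip_width: 0.5
finger_force: 0.0
t: 15.05
tcp_pos: [558.9, -65.8, 206.8]
tcp_rot: [[-0.103, -0.995, -0.005], [-0.995, 0.103, 0.0], [0.0, 0.005, -1.0]]
contact_force: [0.9, -0.0, 0.5]
grip_width: -0.2
finger_force: 0.0
[ 1.60204305e-01  2.91871072e-01  9.62413215e-02 -7.94282566e-04
 -1.37992909e+00 -2.63562823e-01] [ 0.90790297 -0.02464217  0.49933427] [[-1.03325133e-01 -9.94635927e-01 -4.82585644e-03]
 [-9.94647515e-01  1.03326287e-01  1.01684548e-05]
 [ 4.88523919e-04  4.80107677e-03 -9.99988355e-01]] [558.88939657 -65.80625241 206.7528055 ]
```

```bash
python3 -m creep '[[[0,0,1],0,0],[[0,0,1.5],0,0],[[0,0,2],0,0],[[0.1,0,2.5],0,0],[[0.1,0,3],0,0],[[0.2,0,3.5],0,0],[[0.3,0,4],0,0],[[0.3,0,4.5],0,0],[[0.4,0,5],0,0],[[0.4,0,5.5],0,0],[[0.4,0,6],0,0],[[0.3,0,6.5],0,0],[[0.3,0,7],0,0],[[0.2,0,7.5],0,0],[[0.1,0,8],0,0],[[0.1,0,8.5],0,0],[[0,0,9],0,0],[[-0.1,0,9.5],0,0],[[-0.2,0,10],0,0],[[-0.2,0,10],0,0]]'; python3 -m creep '[[[-0.1,0,0.5],0,0],[[-0.2,0,1],0,0],[[-0.3,0,1.5],0,0],[[-0.4,0,2],0,0],[[-0.5,0,2.3],0,0],[[-0.5,0,2.6],0,0],[[-0.5,0,2.6],0,0]]'
```

```text
t: 17.15
tcp_pos: [560.2, -63.6, 108.3]
tcp_rot: [[-0.107, -0.994, -0.001], [-0.994, 0.107, 0.0], [-0.0, 0.001, -1.0]]
contact_force: [0.2, -2.0, 2.3]
grip_width: 0.2
finger_force: 1.4
t: 17.85
tcp_pos: [561.1, -58.7, 82.9]
tcp_rot: [[-0.107, -0.994, -0.0], [-0.994, 0.107, 0.0], [-0.0, 0.0, -1.0]]
contact_force: [-0.6, 0.3, 2.6]
grip_width: 0.3
finger_force: 0.9
```

```bash
python3 -m creep '[[[-0.1,0,0.2],0,0],[[-0.1,0,0.4],0,0],[[-0.15,0,0.6],0,0],[[-0.2,0,0.8],0,0],[[-0.2,0,0.9],0,0],[[-0.2,0,0.9],0,0]]'
```

```text
t: 18.45
tcp_pos: [561.3, -57.0, 74.1]
tcp_rot: [[-0.107, -0.994, -0.0], [-0.994, 0.107, -0.0], [0.0, 0.0, -1.0]]
contact_force: [0.6, -0.2, 1.4]
grip_width: 0.2
finger_force: 0.7
```

Not on the stop yet, so I continue in small steps.

```bash
python3 -m creep '[[[0,0,0.1],0,0],[[0,0,0.2],0,0],[[0,0,0.3],0,0],[[0,0,0.3],0,0]]' | grep -E "pos|contact"; python3 -m creep '[[[0,0,0.1],0,0],[[0,0,0.2],0,0],[[0,0,0.2],0,0]]'| grep -E "pos|contact"
```

```text
tcp_pos: [561.3, -57.0, 71.1]
contact_force: [0.1, 0.2, 0.5]
tcp_pos: [561.3, -57.0, 69.1]
contact_force: [0.3, -0.6, 1.3]
```

```bash
python3 - <<'E'
from h import *
a=cv2.resize(imaging.capture("side")[130:270,245:365],(514,600),interpolation=cv2.INTER_CUBIC)
b=cv2.resize(imaging.capture("top")[160:265,215:375],(600,394),interpolation=cv2.INTER_CUBIC)
c=np.zeros((600,800,3),np.uint8);c[:600,:350]=cv2.resize(a,(350,408)).__class__ and cv2.copyMakeBorder(cv2.resize(a,(350,408)),0,192,0,0,0);c[:295,350:]=cv2.resize(b,(450,295))
cv2.imwrite("pics/s4.png",c)
E
```

```text
(no output)
```

View pics/s4.png

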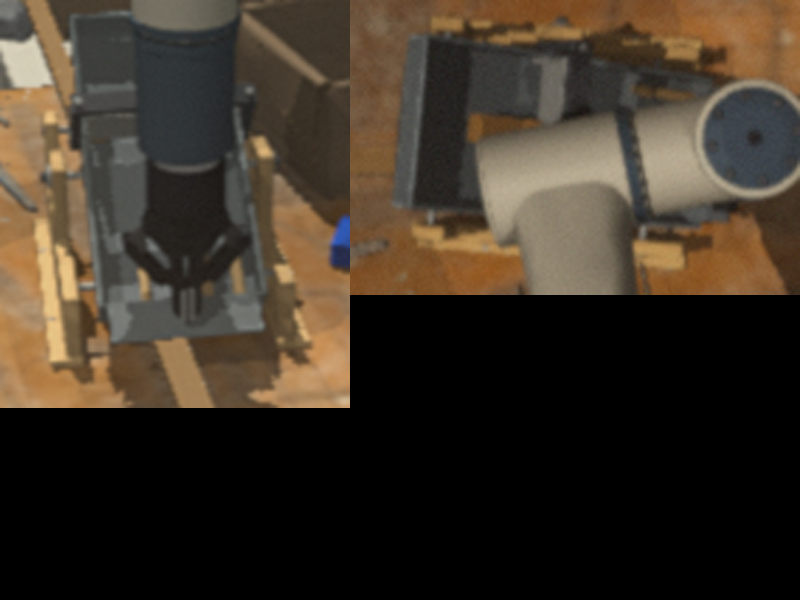

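The tray is tilted nearly to the stop, with the fingers on the lip at (187,310). Dowels are visible at the discharge end at (143,272) and (240,272). A few more millimetres remain.

```bash
for i in 1; do python3 -m creep '[[[0,0,0.1],0,0],[[0,0,0.2],0,0],[[0,0,0.2],0,0]]' | grep -E "pos|contact"; done; python3 -m creep '[[[0,0,0.1],0,0],[[0,0,0.2],0,0],[[0,0,0.2],0,0]]'| grep -E "pos|contact"
```

```text
tcp_pos: [561.2, -57.0, 67.1]
contact_force: [0.0, -0.4, 1.4]
tcp_pos: [561.6, -57.4, 66.3]
contact_force: [-1.5, -1.7, 7.0]
```

```bash
python3 -m creep '[[[0,0,0.05],0,0],[[0,0,0.05],0,0],[[0,0,0.05],0,0],[[0,0,0.05],0,0],[[0,0,0.05],0,0],[[0,0,0.05],0,0],[[0,0,0.05],0,0],[[0,0,0.05],0,0],[[0,0,0.05],0,0],[[0,0,0.05],0,0],[[0,0,0.05],0,0],[[0,0,0.05],0,0],[[0,0,0.05],0,0],[[0,0,0.05],0,0],[[0,0,0.05],0,0],[[0,0,0.05],0,0],[[0,0,0.05],0,0],[[0,0,0.05],0,0],[[0,0,0.05],0,0],[[0,0,0.05],0,0]]' | grep -E "t:|pos|contact"; python3 - <<'E'
from h import *
a=cv2.resize(imaging.capture("side")[150:250,260:350],(540,600),interpolation=cv2.INTER_CUBIC);cv2.imwrite("pics/s5.png",a)
E
```

```text
t: 21.85
tcp_pos: [561.7, -57.6, 66.2]
tcp_rot: [[-0.107, -0.994, 0.001], [-0.994, 0.107, -0.001], [0.001, -0.001, -1.0]]
contact_force: [-2.8, -1.3, 8.7]
```

View pics/s5.png

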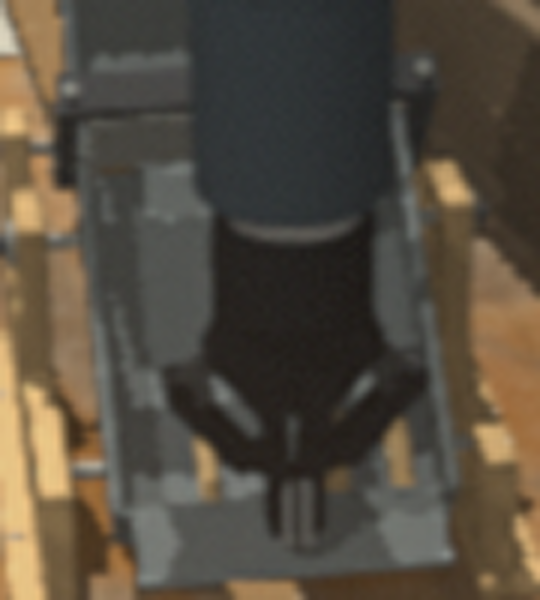

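All three dowels rest at the discharge end, at (205,470), (340,475) and (400,455), and an offcut sits at the gate at (115,165). I ease the tray back.

```bash
python3 -m creep '[[[0,0,-0.2],0,0],[[0.1,0,-0.5],0,0],[[0.2,0,-0.9],0,0],[[0.3,0,-1.3],0,0],[[0.4,0,-1.7],0,0],[[0.5,0,-2.1],0,0],[[0.6,0,-2.5],0,0],[[0.7,0,-2.9],0,0],[[0.8,0,-3.3],0,0],[[0.9,0,-3.7],0,0],[[0.9,0,-4.1],0,0],[[1,0,-4.5],0,0],[[1,0,-4.9],0,0],[[1.1,0,-5.3],0,0],[[1.1,0,-5.7],0,0],[[1.1,0,-6.1],0,0],[[1.1,0,-6.5],0,0],[[1.1,0,-6.9],0,0],[[1.1,0,-7.2],0,0],[[1.1,0,-7.5],0,0]]' | grep -E "t:|pos|contact"; python3 -m creep '[[[0,0,-0.3],0,0],[[0,0,-0.6],0,0],[[-0.1,0,-0.9],0,0],[[-0.1,0,-1.2],0,0],[[-0.1,0,-1.5],0,0],[[-0.2,0,-1.8],0,0],[[-0.2,0,-2.1],0,0],[[-0.2,0,-2.3],0,0],[[-0.3,0,-2.5],0,0],[[-0.3,0,-2.7],0,0],[[-0.3,0,-2.9],0,0],[[-0.3,0,-3.1],0,0],[[-0.3,0,-3.2],0,0]]' | grep -E "t:|pos|contact"
```

```text
t: 23.9
tcp_pos: [560.3, -68.0, 140.2]
tcp_rot: [[-0.107, -0.994, 0.0], [-0.994, 0.107, -0.0], [0.0, -0.0, -1.0]]
contact_force: [-0.4, -2.4, 2.8]
t: 25.2
tcp_pos: [560.5, -64.5, 171.9]
tcp_rot: [[-0.107, -0.994, 0.0], [-0.994, 0.107, 0.001], [-0.001, -0.0, -1.0]]
contact_force: [0.2, 0.8, 2.2]
```

```bash
python3 -m creep '[[[0,0,-0.1],0,0],[[0,0,-0.2],0,0],[[0,0,-0.3],0,0],[[0,0,-0.4],0,0],[[0,0,-0.5],0,0],[[0,0,-0.6],0,0],[[0,0,-0.7],0,0],[[0,0,-0.8],0,0],[[0,0,-0.9],0,0],[[0,0,-1],0,0],[[0,0,-1.1],0,0],[[0,0,-1.2],0,0],[[0,0,-1.3],0,0],[[0,0,-1.4],0,0],[[0,0,-1.5],0,0],[[0,0,-1.6],0,0],[[0,0,-1.7],0,0],[[0,0,-1.8],0,0],[[0,0,-1.9],0,0],[[0,0,-2],0,0]]' | grep -E "t:|pos|contact"; python3 -m creep '[[[0,0,-1],0,0],[[0,0,-3],0,0],[[0,0,-8],0,0],[[0,0,-13],0,0],[[5,0,-13],0,0],[[10,0,-13],0,0],[[15,0,-13],0,0],[[20,0,-13],0,0],[[24,0,-13],0,0],[[24,0,-13],0,0],[[24,0,-13],0,0]]' | grep -E "t:|pos|contact"; python3 - <<'E'
from h import *
b=imaging.capture("top")[160:265,215:375];a=imaging.capture("side")[135:255,250:360]
c=np.zeros((595,800,3),np.uint8);c[:295,:450]=cv2.resize(b,(450,295),interpolation=cv2.INTER_CUBIC);c[:382,450:]=cv2.resize(a,(350,382),interpolation=cv2.INTER_CUBIC)
cv2.imwrite("pics/fin.png",c)
E
```

```text
t: 27.2
tcp_pos: [560.4, -64.9, 191.8]
tcp_rot: [[-0.107, -0.994, -0.0], [-0.994, 0.107, -0.0], [0.0, 0.0, -1.0]]
contact_force: [0.1, 0.4, 0.8]
t: 28.3
tcp_pos: [534.4, -304.5, 321.9]
tcp_rot: [[-0.109, -0.994, -0.0], [-0.994, 0.109, 0.0], [-0.0, 0.0, -1.0]]
contact_force: [0.3, -0.2, 0.1]
```

View pics/fin.png

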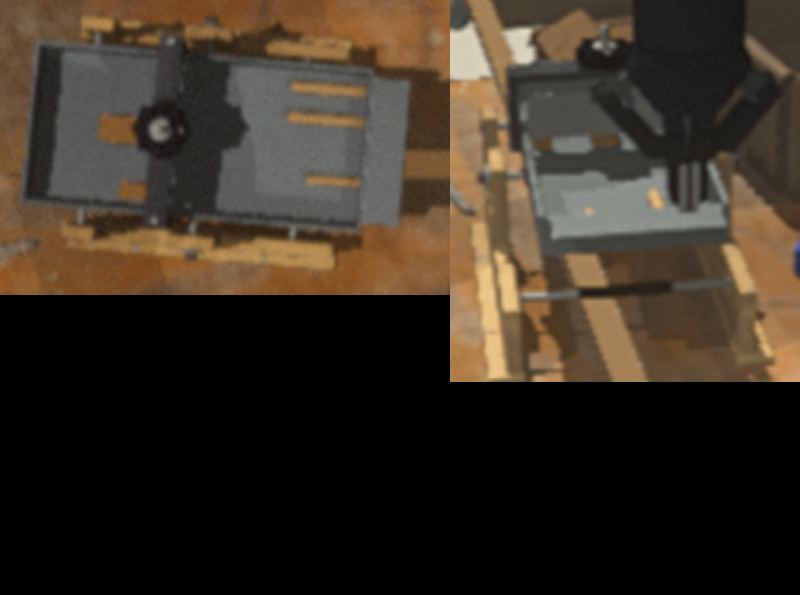

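The tray is level. All three dowels are at the lip end (top crop (330,88), (325,120), (333,181)), and both offcuts are behind the gate at (118,128) and (131,190). I hand in.

```bash
python3 -c "
from workcell import order;print(order.sign_off())"
```

```text
the job is handed in; nothing more can be done
None
```

The job is handed in at about 28 s: the gate is open about 15 mm, all three dowels are at the lip end, both offcuts are behind the gate, and the tray is back level and released; turning the wheel to its closed stop for a zero took about 3 N m on the wheel, and I didn't check the bottle, screwdriver and block in a final picture.

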